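# Draw the grit tray out from under the sharpening machine with the hook

### The arm

A 7-joint arm with a two-finger parallel gripper is mounted at the origin on the work surface. World frame = base frame: x ahead of the robot, y to its left, z up, the work surface at z = 0. Lengths are in m, angles in rad, forces in N, time in s.
With the tool pointing down it reaches from about 0.35 to 0.9 m from the base axis. Payload 19.9 kg.
Tool frame: the origin (TCP) lies midway between the tips of the shut fingers; the grasp point (between the pads) lies 19 mm behind it; z points along the fingers, y is the line along which they close (so a half turn about z gives the same grasp; the last joint's range is limited). The gripper opens to 85 mm and grips with 20 to 120 N. Pads are 22 mm wide; open, the fingers measure 114 mm over their backs; the gripper's body (76 mm by 85 mm) begins 54 mm behind the grasp point. The pads swing forward as they close: fully open they stand 13 mm farther back than shut.
Start: joints at [1.125, 0.417, -0.01, 1.614, 0.005, 1.111, -0.053], TCP at [0.246, -0.575, 0.231] pointing down, gripper open.
Joint ranges: [-2.81, 2.81], [-0.39, 2.02], [-1.27, 1.25], [0.06, 2.57], [-1.19, 4.33], [0.19, 2], [-2.82, 2.82]. Speed limits (rad/s): [1.89, 1.89, 2.39, 2.39, 3.01, 3.01, 3.01].

### API

Orientations are given as a unit quaternion [x, y, z, w].
In Python, from station import ctrl gives the robot as it stands.
- The arm moves only by the shell command python3 -m creep 'ROWS'. ROWS is JSON, a list of rows, each a list of 3 entries, a list of its own where there are three numbers: the closure in counts, from 0 (fully open) to 255 (shut), then the shift along the tool's x, y, z in mm, then the turn about the tool's z in rad. In form: [[fingers, [dx, dy, dz], turn], ...]. A call has 1 to 20 rows; each row shifts and turns the commanded pose from where the row before left it, along the tool's axes as they then stand; what a row does not reach is not made up. A row lasts 1/12 s, in which the tool goes at most 41.7 mm and 7.16 degrees, less where a joint would pass 70% of its speed; a pose out of reach is approached as far as the arm can. A call with a gripper value outside its range is refused whole. The fingers move at their own pace and stop on an object; the grip force is fixed at half the most. Time passes only in rows, so rows that do not move let the fingers close. It gives the time, the measured TCP pose, the force, the opening and the grip force at its end, in the units of the state.
- ctrl.get_state(): the state, without advancing time (a new reading comes with each control period).
- ctrl.grab_frame(name): name is "side" or "top"; returns a dict with "pixels" (400x640x3 uint8, red, green, blue), "fx", "fy", "cx", "cy" (pixels), "R" (3x3) and "t" (3): a world point X has camera coordinates R X + t. Camera axes: x right, y down, z forward; pixel columns grow to the right and rows downward; lengths in m; the calibration is good to about 2 mm. A picture is of the moment at which its call begins. There is no depth.
- ctrl.close_job(): hands the job in; it is judged then, once.
The state is a dict: "clock": time; "joints": joint angles; "qd": joint speeds; "joint_efforts": joint torques, N m; "ee_pos": TCP position; "tool_rot": TCP orientation; "wrist_force": force on the tool from outside, world axes, zero at the start; "torque": the same for the moment, N m; "grip_width": opening from 0.0 (shut) to 1.0 (fully open); "gripper_force": force on a finger pad.
Only numpy, scipy, OpenCV 4.12 (cv2) and the standard library are available. Lean on these libraries where they do the work, as an engineer would, in place of code of your own. Each camera call takes 0.05 s, during which the arm holds its last target. There are 200 camera calls.

### The job

Pick up the pull hook from the rubber mat, drop its prong into the red eye of the green grit tray under the sharpening machine, and draw the tray straight out until you feel it press firmly on the spring stop hidden inside the machine; never yank, and do not touch the tray with the gripper. Then unhook without pushing the tray back in, and lay the hook back down gently on its mat. Leave the knife, jar and bottle alone and keep the tray flat on the bench.

Things in the scene. Friction and masses are not known exactly. Their poses are not given: they have to be found in the camera images.
- hook_grip (a point): Loose pull hook (0.2 kg) lying on the mat; middle of its wooden handle, 24 mm above its underside. Handle 98 mm long (x), 24 mm wide (y), 30 mm high, between yellow end caps 42 mm square, 12 mm thick. x points along the handle to the prong, z up. A 7 mm rod leaves the front cap, cranks up to 28 mm above this point, runs forward and turns straight down: the prong, 140 mm ahead of this point.
- hook_tip (a point): Lower end of the hook's prong: vertical round steel, 7 mm diameter with a round end, about 40 mm long below the rod. It lies 140 mm ahead (x) of and 18 mm below hook_grip in the hook's own axes.
- tray_eye (a point): Centre of the tray's red eye: a level ring of 6 mm round red-painted steel, 14 mm clear inside, 27 mm outside, 30 mm above the bench, 35 mm in front of the tray's front wall on two bars. x points into the machine (the tray is drawn towards -x), z up.
- grinder: Fixed sharpening machine: grey hollow plinth 200 mm deep (x), 182 wide, 72 high, mouth for the tray 114 wide, 60 high; wheel and blue motor on top reach 245 mm. Origin: middle of the mouth at bench level; x into the machine, z up. A stop hidden inside is set differently each time: the tray meets it after 65 to 115 mm of travel.
- tray: Loose green grit tray, 150 mm long (x), 110 wide, 40 high, about 0.6 kg (weight and friction vary, dragging takes about 1 to 6 N), sliding on the bench, guided by the mouth with 2 mm to spare each side. Origin: centre of its underside. The hidden stop it meets is sprung, about 2 N per mm with 16 mm of give: press on it with 5 to 15 N beyond the dragging force; 25 N is too hard.
- mat: Fixed black rubber mat 300 mm (x) by 150 mm (y), 4 mm thick, on the bench, where the hook lies and must be laid again. Origin: centre of its underside, at bench level; z up.
- knife_mid (a point): Loose kitchen knife, 255 mm long (x), lying on a wooden board 300 x 120 x 12 mm; middle of the knife. Leave alone.
- jar_mid (a point): Loose amber jar, 60 mm diameter, 70 mm high, standing beside the tray's path; its middle. Leave alone.
- bottle_mid (a point): Loose blue bottle, 56 mm diameter, 110 mm high, on the other side of the tray's path; its middle. Leave alone.

How it is judged:
On the way, in this order (a step that is already met when the one before it is completed fails the run):
1. the hook's prong stands in the tray's eye, at least 5 mm below the eye's centre (z of hook_tip in the frame of tray_eye below -0.005 m and horizontal distance between hook_tip and tray_eye below 0.01 m), for 0.2 s.
2. the tray, drawn by the hook, presses on the hidden stop with more than 4 N (all of step 1 and contact force between tray and stop above 4 N), for 0.2 s.
3. the hook is out of the eye, the tray still out at its stop (z of hook_tip in the frame of tray_eye above 0.003 m and x of tray_eye in the frame of stop between -0.195 and -0.173 m), for 0.1 s.
At the end, for the whole second after the job is handed in: The tray is still drawn out against its stop (no more than about 6 mm pushed back in from it), the hook's handle lies on the rubber mat, released, and both are at rest (x of tray_eye in the frame of stop between -0.195 and -0.173 m and x of hook_grip in the frame of mat between -0.15 and 0.15 m and y of hook_grip in the frame of mat between -0.075 and 0.075 m and z of hook_grip in the frame of mat below 0.05 m and linear speed of each of hook, tray below 0.02 m/s); the robot touches nothing.
It fails at once if the gripper or arm touches the tray (contact force between any of the fingers, the arm and tray above 0.5 N).
It fails at once if the tray is yanked or forced: over 35 N between hook and tray, or over 25 N on the stop (contact force between hook and tray above 35 N or contact force between tray and stop above 25 N).
It fails at once if the tray is tipped more than 7 degrees (angle between tray_eye's own z axis and vertical above 0.12 rad).
It fails at once if the hook is dropped or banged on the mat (over 60 N) (contact force between hook and mat above 60 N).
It fails at once if the knife, jar or bottle is moved more than 20 mm (distance of any of knife_mid, jar_mid, bottle_mid from where it was at the start of the episode above 0.02 m).
It also fails if it takes over 72 s, if anything falls off the work surface, if the arm or the gripper's body presses on something with over 40 N, if the wrist force passes 120 N, or if a joint passes its speed limit or range.

## Working session

There is one attempt and no reset: what is moved stays moved. The work goes in short steps, Python scripts to look and compute and a shell command to move; the robot and the scene stay as the last step left them, time stands still between calls to the robot, and variables do not carry over. Pictures are saved under pics/ and viewed, at most 10 in all, crops included, and the job is handed in when it is done.

```bash
ls; mkdir -p pics
python3 - <<'E'
from station import ctrl
import cv2
s=ctrl.get_state();print(s)
for n in("top","side"):
    f=ctrl.grab_frame(n);cv2.imwrite(f"pics/{n}0.png",f["pixels"][:,:,::-1])
    print(n,f["fx"],f["fy"],f["cx"],f["cy"],f["R"],f["t"])
E
```

```text
pics
{'clock': 0.0, 'joints': array([ 1.12547926,  0.41794586, -0.01032659,  1.61421209,  0.00468112,
        1.11070465, -0.05299932]), 'qd': array([-0.00083778, -0.00078977, -0.00091869,  0.00086585,  0.0006044 ,
       -0.00278988,  0.00019071]), 'joint_efforts': array([ 2.19824660e-04, -8.64441991e+01,  6.77868538e-01, -4.34901667e+01,
        1.89486385e-02,  7.25299920e-03, -1.96472735e-05]), 'ee_pos': array([ 0.24544408, -0.57438792,  0.23066177]), 'tool_rot': array([ 9.79683205e-01,  2.00550318e-01, -1.57271290e-04, -6.02723006e-04]), 'wrist_force': array([-0.28500431, -0.37665709,  0.3075477 ]), 'torque': array([-0.00278425,  0.01604855, -0.00398051]), 'gripper_force': 0.0, 'grip_width': 1.0019891799230314}
top 409.0419825689251 409.0419825689251 316.5960538462503 206.51887956158734 [[-0.00365135 -0.99991902 -0.0121913 ]
 [-0.99682584  0.00460909 -0.07947953]
 [ 0.07952929  0.0118624  -0.99676195]] [-0.0134281   0.62223671  1.01836832]
side 396.79047947251286 396.79047947251286 317.68777474084203 197.63633569833075 [[-0.82710856 -0.56177609 -0.01729313]
 [-0.42472276  0.64488314 -0.63540248]
 [ 0.36810596 -0.51820204 -0.77198746]] [0.51838485 0.3315931  0.80009204]
```

View pics/top0.png

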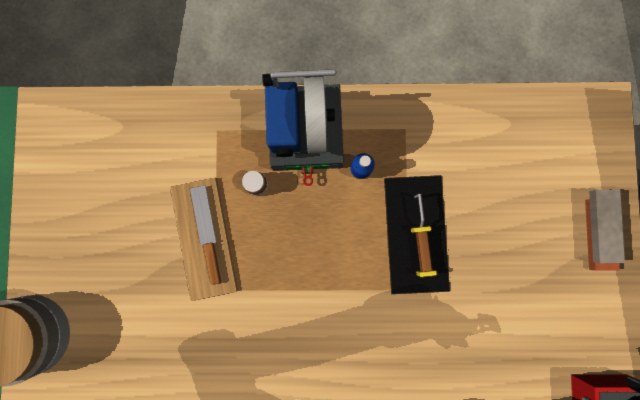

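View pics/side0.png

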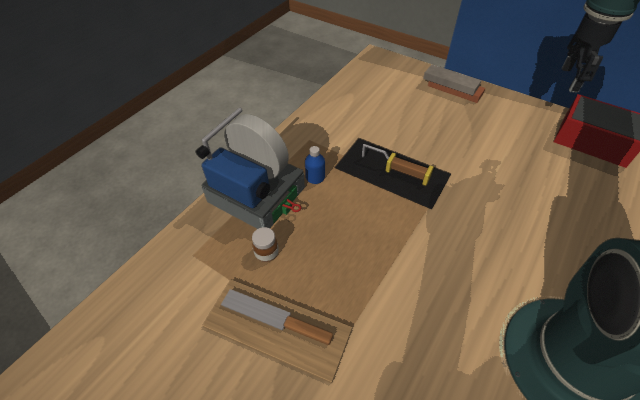

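The top view shows the machine at about (305,120), the red eye at (308,177), the hook from its prong at (420,196) to its rear cap at (427,273), the jar at (254,182), the bottle at (362,165) and the knife at (205,235). In the side view the eye is at about (296,206) and the hook caps at (392,163) and (430,175). I'll zoom in next.

Run:
```python
import cv2
t=cv2.imread("pics/top0.png");s=cv2.imread("pics/side0.png")
a=cv2.resize(t[150:300,240:460],None,fx=3.6,fy=3.6,interpolation=cv2.INTER_CUBIC)
b=cv2.resize(s[130:230,260:460],None,fx=4,fy=4,interpolation=cv2.INTER_CUBIC)
cv2.imwrite("pics/tc.png",a);cv2.imwrite("pics/sc.png",b)
```

```text
(no output)
```

View pics/tc.png

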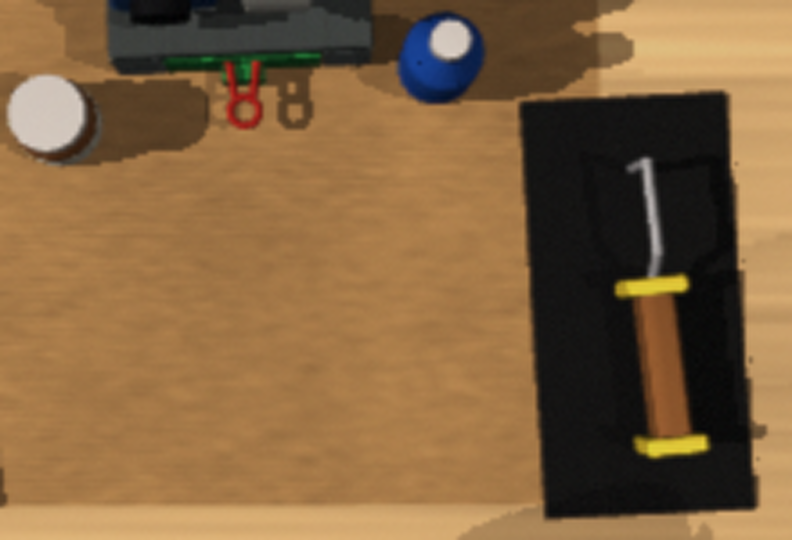

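View pics/sc.png

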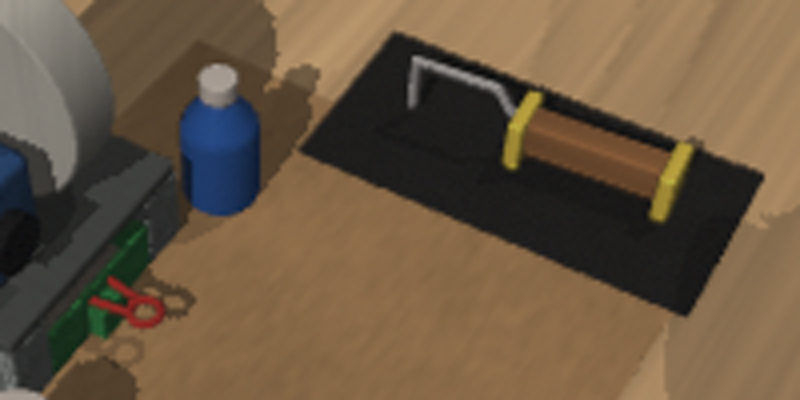

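The top crop shows the red ring centred at (244,108), the front and rear caps at (652,287) and (671,446), and the rod's front bend at (647,162). The side crop shows the ring at (145,309), the rod bend at (414,60), the prong tip at (413,104), and the cap tops.

```bash
cat > h.py <<'E'
import numpy as np
from station import ctrl
from scipy.optimize import least_squares
TC=lambda u,v:(240+(u+.5)/3.6-.5,150+(v+.5)/3.6-.5)
SC=lambda u,v:(260+(u+.5)/4-.5,130+(v+.5)/4-.5)
F={}
def cam(n):
    if n not in F:F[n]=ctrl.grab_frame(n)
    return F[n]
def proj(n,X):
    f=cam(n);c=np.array(f["R"])@X+np.array(f["t"]);return np.array([f["fx"]*c[0]/c[2]+f["cx"],f["fy"]*c[1]/c[2]+f["cy"]])
def tri(pt,ps):
    r=least_squares(lambda X:np.r_[proj("top",X)-pt,proj("side",X)-ps],[.6,0,.05]);return r.x,np.abs(r.fun).max()
def atz(n,p,z):
    r=least_squares(lambda X:proj(n,np.array([X[0],X[1],z]))-p,[.6,0]);return r.x
E
python3 - <<'E'
from h import *
np.set_printoptions(precision=4,suppress=True)
print("eye tri",*tri(TC(244,108),SC(145,309)),"z.03",atz("top",TC(244,108),.03),atz("side",SC(145,309),.03))
print("bend",*tri(TC(647,162),SC(414,60)),atz("top",TC(647,162),.056))
print("tip side z=.01",atz("side",SC(413,106),.0105))
# caps: top-face centres, midpoint
f=atz("top",TC(652,287),.047);r=atz("top",TC(671,446),.047);print("caps",f,r,(f+r)/2,np.linalg.norm(f-r),np.arctan2(*(f-r)[::-1]))
print("captops side",atz("side",SC(532,98),.047),atz("side",SC(682,147),.047))
a=atz("top",TC(118,73),.072);b=atz("top",TC(370,66),.072);print("mouth top edge",a,b,a-b)
m=[atz("top",TC(*p),.004) for p in((522,101),(727,93),(756,508),(546,517))];print("mat",m,np.mean(m,0))
print("jar",atz("top",TC(46,113),.07),"bottle",atz("top",TC(450,39),.11))
E
```

```text
eye tri [0.6903 0.0069 0.0299] 0.17357886074773887 z.03 [0.6906 0.0071] [0.6898 0.0068]
bend [ 0.6496 -0.2708  0.0521] 0.641947137691659 [ 0.648  -0.2705]
tip side z=.01 [ 0.6471 -0.2672]
caps [ 0.5625 -0.274 ] [ 0.4541 -0.2844] [ 0.5083 -0.2792] 0.10883179459993537 0.09513291728628195
captops side [ 0.5646 -0.2865] [ 0.4569 -0.2998]
mouth top edge [0.709  0.0916] [ 0.7129 -0.0802] [-0.0038  0.1717]
mat [array([ 0.6985, -0.1936]), array([ 0.7035, -0.3419]), array([ 0.4069, -0.3541]), array([ 0.4009, -0.2056])] [ 0.5524 -0.2738]
jar [0.6821 0.1408] bottle [ 0.7238 -0.1307]
```

Two views agree on the eye at (0.690, 0.007, 0.030). The hook grip is at (0.508, -0.279) with yaw about 0.09, and its predicted tip matches the measured one. The cap spacing of 109 mm against 110 mm and the mat size also check. Next I'll turn, then fly over the hook.

```bash
cat >> h.py <<'E'
from scipy.spatial.transform import Rotation as Ro
def go(target,yaw):
    s=ctrl.get_state();R=Ro.from_quat(s["tool_rot"]).as_matrix()
    y=np.arctan2(R[1,0],R[0,0]);d=np.array(target)-s["ee_pos"]
    print("t",s["clock"],"pos",s["ee_pos"].round(4),"yaw",round(y,4),"tilt",R[:2,2].round(4),"turn",round(y-yaw,4),"rem mm",(R.T@d*1e3).round(1),"F",s["wrist_force"].round(2),"w",round(s["grip_width"],3),"gf",round(s["gripper_force"],1))
E
python3 -m creep '[[0,[0,0,0],0.105],[0,[0,0,0],0.105],[0,[0,0,0],0.105],[0,[24,-22,0],0],[0,[24,-22,0],0],[0,[24,-22,0],0],[0,[24,-22,0],0],[0,[24,-22,0],0],[0,[24,-22,0],0],[0,[24,-22,0],0],[0,[24,-22,0],0],[0,[24,-22,0],0],[0,[24,-22,0],0],[0,[24,-22,0],0],[0,[0,0,0],0]]'
python3 -c "
from h import *
go([.508,-.279,.1],.09)"
```

```text
clock: 1.45
ee_pos: [0.4912, -0.3045, 0.2312]
tool_rot: [0.999, 0.048, 0.001, -0.001]
wrist_force: [0.8, -0.0, -0.1]
grip_width: 1.002
gripper_force: 0.0
t 1.45 pos [ 0.4912 -0.3045  0.2312] yaw 0.0963 tilt [0.0014 0.0021] turn 0.0063 rem mm [ 18.9 -23.5 131.3] F [ 0.83 -0.01 -0.09] w 1.002 gf 0.0
```

```bash
python3 -m creep '[[0,[6,-8,26],0],[0,[6,-8,26],0],[0,[6,-8,26],0],[0,[0,0,26],0],[0,[0,0,26],0],[0,[0,0,0],0],[0,[0,0,0],0],[0,[0,0,0],0]]' >/dev/null
python3 -c "
from h import *
import cv2
go([.508,-.279,.013],.09)
a=cam('top')['pixels'][170:300,370:470,::-1];b=cam('side')['pixels'][110:230,330:470,::-1]
cv2.imwrite('pics/g.png',np.hstack([cv2.resize(a,(400,520)),cv2.resize(b,(400,520))]))"
```

```text
t 2.1167 pos [ 0.5034 -0.2853  0.1027] yaw 0.0886 tilt [ 0.0011 -0.0006] turn -0.0014 rem mm [ 5.  -5.9 89.7] F [-0.06  0.34  0.93] w 0.998 gf 0.0
```

View pics/g.png

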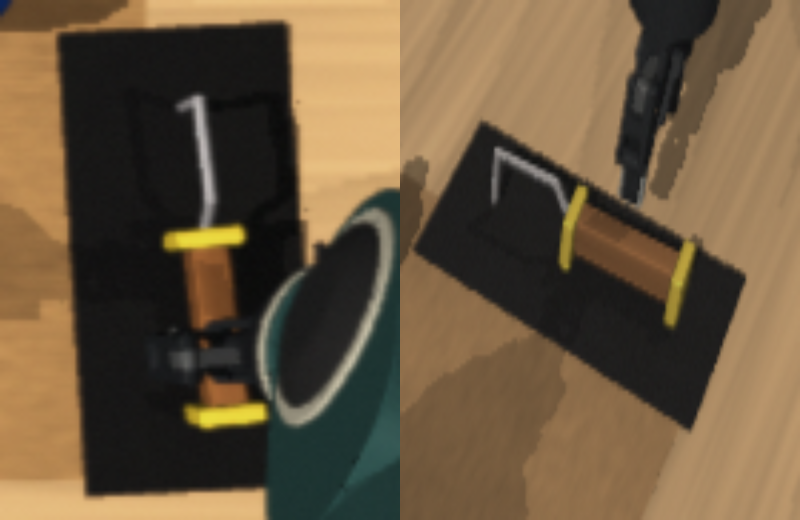

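The gripper straddles the handle: fingers at (165–245,355) in the left panel, handle centreline near x=215. The offset along the handle fits parallax from the height. Now I'll descend, close and check.

```bash
python3 -m creep '[[0,[2.5,-3,15],0],[0,[2.5,-3,15],0],[0,[0,0,15],0],[0,[0,0,15],0],[0,[0,0,12],0],[0,[0,0,8],0],[0,[0,0,6],0],[0,[0,0,2],0],[0,[0,0,0],0],[0,[0,0,0],0],[0,[0,0,0],0],[0,[0,0,0],0]]' >/dev/null
python3 -c "
from h import *
go([.508,-.279,.014],.09)"
python3 -m creep '[[255,[0,0,0],0],[255,[0,0,0],0],[255,[0,0,0],0],[255,[0,0,0],0],[255,[0,0,0],0],[255,[0,0,0],0],[255,[0,0,0],0],[255,[0,0,0],0],[255,[0,0,0],0],[255,[0,0,0],0],[255,[0,0,0],0],[255,[0,0,0],0]]'>/dev/null
python3 -c "
from h import *
go([.508,-.279,.014],.09)"
```

```text
t 3.2167 pos [ 0.5076 -0.2785  0.0138] yaw 0.0888 tilt [ 0.0006 -0.0003] turn -0.0012 rem mm [ 0.4  0.5 -0.2] F [0.14 0.52 0.3 ] w 0.997 gf 0.0
t 4.2167 pos [ 0.5074 -0.2786  0.0135] yaw 0.0886 tilt [ 0.0003 -0.0003] turn -0.0014 rem mm [ 0.5  0.5 -0.5] F [-1.11 -0.65  4.82] w 0.269 gf 59.4
```

```bash
python3 -m creep '[[255,[0,0,-3],0],[255,[0,0,-8],0],[255,[0,0,-15],0],[255,[0,0,-15],0],[255,[0,0,-15],0],[255,[0,0,-12],0],[255,[0,0,-8],0],[255,[0,0,-4],0],[255,[0,0,0],0.035],[255,[0,0,0],0.035],[255,[0,-15,0],0],[255,[0,-20,0],0],[255,[0,-20,0],0],[255,[0,-20,0],0],[255,[0,-20,0],0],[255,[0,-20,0],0]]'
python3 -m creep '[[255,[0,-20,0],0],[255,[0,-20,0],0],[255,[0,-20,0],0],[255,[0,-20,0],0],[255,[0,-20,0],0],[255,[0,-20,0],0],[255,[0,-20,0],0],[255,[0,-12,0],0],[255,[0,-5,0],0],[255,[0,0,0],0],[255,[0,0,0],0],[255,[0,0,0],0]]'
python3 -c "
from h import *
import cv2
go([.55,.004,.06],.022)
a=cam('top')['pixels'][140:290,220:390,::-1];b=cam('side')['pixels'][130:260,240:410,::-1]
cv2.imwrite('pics/p.png',np.vstack([cv2.resize(a,None,fx=2.3,fy=2.3),cv2.resize(b[:,:],None,fx=2.3,fy=2.3)])[:0] if 0 else np.hstack([cv2.resize(a,(400,353),interpolation=2),cv2.resize(b,(400,306),interpolation=2)[:306].copy() if 0 else cv2.copyMakeBorder(cv2.resize(b,(400,306),interpolation=2),0,47,0,0,0)]))"
```

```text
clock: 5.55
ee_pos: [0.5047, -0.1619, 0.0929]
tool_rot: [1.0, 0.01, -0.0, -0.0]
wrist_force: [-0.3, -0.4, -2.0]
grip_width: 0.274
gripper_force: 59.0
clock: 6.55
ee_pos: [0.5021, -0.0074, 0.0932]
tool_rot: [1.0, 0.009, -0.0, 0.0]
wrist_force: [0.0, -0.9, -1.5]
grip_width: 0.274
gripper_force: 59.0
t 6.55 pos [ 0.5021 -0.0074  0.0932] yaw 0.0177 tilt [-0.0003 -0.0003] turn -0.0043 rem mm [ 48.1 -10.6  33.1] F [ 0.02 -0.87 -1.51] w 0.274 gf 59.0
```

View pics/p.png

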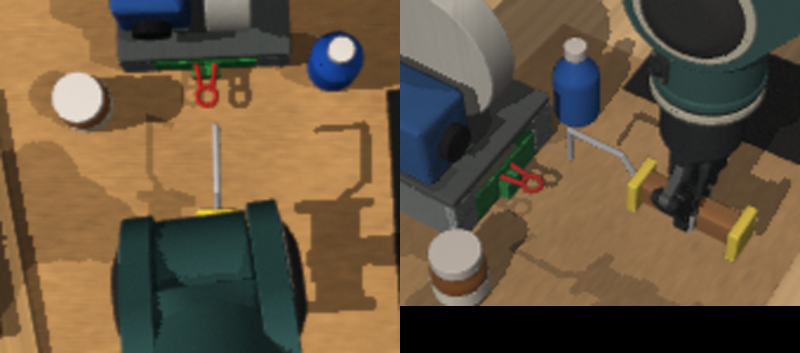

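Top panel: rod front end at (217,126), eye at (207,97). Side panel: bend at (571,131), prong tip at (571,159), eye at (533,181). I'll triangulate the bend and compare it with the eye.

Run:
```python
from h import *
np.set_printoptions(precision=4,suppress=True)
k=400/170
T=lambda u,v:(220+(u+.5)/k-.5,140+(v+.5)/k-.5)
S=lambda u,v:(240+(u-400+.5)/k-.5,130+(v+.5)/k-.5)
print("bend",tri(T(217,128),S(571,131)), atz("top",T(217,128),.1357))
print("rod mid",atz("top",T(217,170),.1357),"rod rear",atz("top",T(217,200),.1357))
print("tip@.09",atz("side",S(571,158),.0925))
print("eye",tri(T(207,97),S(533,181)))
# refined: red centroid of the ring from colour
import cv2
for n in("top","side"):
    p=cam(n)["pixels"].astype(int);m=(p[...,0]>110)&(p[...,1]<70)&(p[...,2]<70);m[:, :270]=0;m[:,330:]=0;m[:150]=0;m[225:]=0
    ys,xs=np.nonzero(m);print(n,sorted(zip(ys.tolist(),xs.tolist())) if len(ys)<90 else len(ys))
s=ctrl.get_state();y=.0177
print("pred tip",s["ee_pos"][:2]+.14*np.array([np.cos(y),np.sin(y)]))
```

```text
bend (array([ 0.6428, -0.0064,  0.1312]), np.float64(0.25393084363338403)) [ 0.6418 -0.0068]
rod mid [ 0.6009 -0.0067] rod rear [ 0.5719 -0.0066]
tip@.09 [ 0.6424 -0.0029]
eye (array([0.6876, 0.0067, 0.0323]), np.float64(0.28531354471550685))
top [(167, 303), (167, 310), (167, 311), (168, 303), (168, 304), (168, 310), (168, 311), (169, 303), (169, 304), (169, 310), (169, 311), (170, 303), (170, 304), (170, 310), (170, 311), (171, 303), (171, 304), (171, 310), (171, 311), (172, 303), (172, 304), (172, 310), (172, 311), (173, 304), (173, 309), (173, 310), (174, 304), (174, 305), (174, 310), (174, 311), (175, 304), (175, 305), (175, 309), (175, 310), (175, 311), (176, 304), (176, 305), (176, 306), (176, 307), (176, 308), (176, 309), (176, 310), (177, 304), (177, 305), (177, 306), (177, 307), (177, 308), (177, 309), (177, 310), (177, 311), (178, 304), (178, 305), (178, 306), (178, 309), (178, 310), (178, 311), (179, 303), (179, 304), (179, 305), (179, 311), (179, 312), (180, 303), (180, 304), (180, 311), (180, 312), (181, 303), (181, 304), (181, 311), (181, 312), (182, 303), (182, 304), 
[... 472 characters left out ...]
, (205, 284), (205, 285), (205, 286), (205, 292), (205, 293), (205, 294), (205, 295), (205, 296), (205, 297), (205, 298), (205, 299), (206, 284), (206, 285), (206, 286), (206, 287), (206, 288), (206, 289), (206, 292), (206, 293), (206, 294), (206, 298), (206, 299), (206, 300), (207, 287), (207, 288), (207, 289), (207, 290), (207, 291), (207, 292), (207, 299), (207, 300), (208, 290), (208, 291), (208, 292), (208, 293), (208, 299), (208, 300), (209, 292), (209, 293), (209, 298), (209, 299), (209, 300), (210, 292), (210, 293), (210, 294), (210, 295), (210, 296), (210, 297), (210, 298), (210, 299), (211, 293), (211, 294), (211, 295), (211, 296), (211, 297), (211, 298)]
pred tip [ 0.6421 -0.0045]
```

```bash
python3 -m creep '[[255,[6,-2,4],0],[255,[10,-3,8],0],[255,[10,-3,8],0],[255,[10,-3,8],0],[255,[8,-1,8],0],[255,[3,0,6],0],[255,[0,0,2],0],[255,[0,0,0],0],[255,[0,0,0],0],[255,[0,0,0],0]]' >/dev/null
python3 -c "
from h import *
import cv2
np.set_printoptions(precision=4,suppress=True)
print('eye',tri((307.6,180.4),(296.1,207.5)))
go([.5486,.0045,.02],.02)
k=8
a=cam('top')['pixels'][160:210,285:335,::-1];b=cam('side')['pixels'][175:225,270:320,::-1]
cv2.imwrite('pics/q.png',np.hstack([cv2.resize(x,None,fx=k,fy=k,interpolation=2) for x in(a,b)]))"
```

```text
eye (array([0.6891, 0.0068, 0.0278]), np.float64(0.04390214861092545))
t 7.6833 pos [0.549  0.0064 0.0497] yaw 0.0187 tilt [ 0.0005 -0.    ] turn -0.0013 rem mm [-0.4  1.9 29.7] F [-0.64 -0.2  -1.39] w 0.271 gf 59.0
```

View pics/q.png

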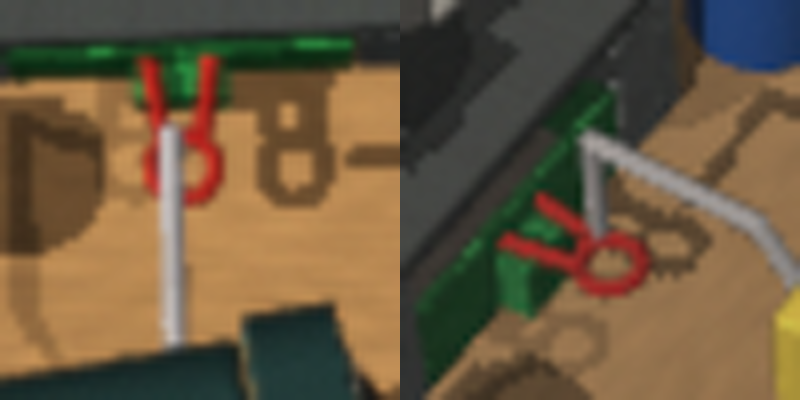

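Left: ring centre (183,166), rod front end (171,125). Right: bend (593,137), prong lower end (597,237), ring centre (610,264). The rod looks to be left (+y) of the ring; I'll compute by how much.

Run:
```python
from h import *
np.set_printoptions(precision=4,suppress=True)
k=8
T=lambda u,v:(285+(u+.5)/k-.5,160+(v+.5)/k-.5)
S=lambda u,v:(270+(u-400+.5)/k-.5,175+(v+.5)/k-.5)
print("eye",tri(T(183,166),S(610,264)),atz("top",T(183,166),.03),atz("side",S(610,264),.03))
z=.0497+.0145
print("bend",tri(T(171,127),S(593,137)),atz("top",T(171,127),z+.028),atz("side",S(593,137),z+.028))
print("rodback",atz("top",T(174,320),z+.028))
print("tip",atz("side",S(597,237),z-.0165),"pred",.549+.14,.0064+.14*.0187)
```

```text
eye (array([0.6895, 0.0073, 0.0278]), np.float64(0.10509390489988846)) [0.6889 0.0071] [0.6886 0.0087]
bend (array([0.6915, 0.0083, 0.0913]), np.float64(0.20095771009738428)) [0.6917 0.0085] [0.6905 0.0087]
rodback [0.6336 0.0077]
tip [0.6894 0.0127] pred 0.6890000000000001 0.009018000000000002
```

```bash
python3 -m creep '[[255,[-1,2.5,0],0],[255,[0,0,4],0],[255,[0,0,4],0],[255,[0,0,4],0],[255,[0,0,3],0],[255,[0,0,3],0],[255,[0,0,0],0],[255,[0,0,0],0],[255,[0,0,0],0]]'
python3 -c "
from h import *
import cv2
go([.5486,.0045,.02],.02)
k=8
a=cam('top')['pixels'][160:210,285:335,::-1];b=cam('side')['pixels'][175:225,270:320,::-1]
cv2.imwrite('pics/r.png',np.hstack([cv2.resize(x,None,fx=k,fy=k,interpolation=2) for x in(a,b)]))"
```

```text
clock: 8.53
ee_pos: [0.5481, 0.004, 0.0313]
tool_rot: [1.0, 0.009, 0.0, -0.0]
wrist_force: [-0.1, 0.1, -1.8]
grip_width: 0.268
gripper_force: 59.0
t 8.5333 pos [0.5481 0.004  0.0313] yaw 0.0188 tilt [0.     0.0001] turn -0.0012 rem mm [ 0.5 -0.4 11.3] F [-0.09  0.09 -1.75] w 0.268 gf 59.0
```

View pics/r.png

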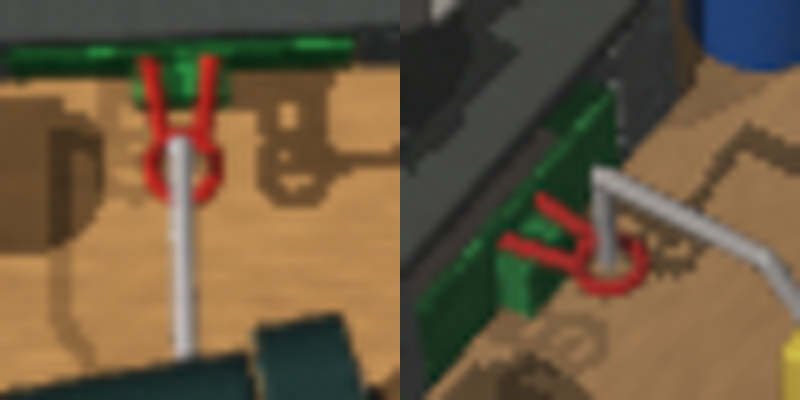

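The prong end is inside the ring (right panel, around (608,262)), the rod is centred at (180,145), and there is no contact force. I'll go down 12 mm and start drawing gently.

```bash
python3 -m creep '[[255,[0,0,3],0],[255,[0,0,3],0],[255,[0,0,3],0],[255,[0,0,3],0],[255,[0,0,0],0],[255,[0,0,0],0],[255,[0,0,0],0],[255,[0,0,0],0]]'
python3 -m creep '[[255,[-0.5,0,0],0],[255,[-0.5,0,0],0],[255,[-0.5,0,0],0],[255,[-0.5,0,0],0],[255,[-0.5,0,0],0],[255,[-0.5,0,0],0],[255,[-0.5,0,0],0],[255,[-0.5,0,0],0],[255,[-0.5,0,0],0],[255,[-0.5,0,0],0],[255,[-0.5,0,0],0],[255,[-0.5,0,0],0],[255,[-1,0,0],0],[255,[-1,0,0],0],[255,[-1,0,0],0],[255,[-1,0,0],0],[255,[-1,0,0],0],[255,[-1,0,0],0],[255,[-1,0,0],0],[255,[-1,0,0],0]]'
```

```text
clock: 9.3
ee_pos: [0.5481, 0.004, 0.0194]
tool_rot: [1.0, 0.009, 0.0, -0.0]
wrist_force: [0.1, -0.1, -1.5]
grip_width: 0.27
gripper_force: 58.9
clock: 10.97
ee_pos: [0.5339, 0.0037, 0.0193]
tool_rot: [1.0, 0.009, -0.0, -0.0]
wrist_force: [3.1, 0.6, -2.1]
grip_width: 0.271
gripper_force: 58.9
```

Drag is about 3 N, so the tray is moving. I'll draw about 40 mm more, still short of the earliest stop.

```bash
python3 -m creep '[[255,[-2,0,0],0],[255,[-2,0,0],0],[255,[-2,0,0],0],[255,[-2,0,0],0],[255,[-2,0,0],0],[255,[-2,0,0],0],[255,[-2,0,0],0],[255,[-2,0,0],0],[255,[-2,0,0],0],[255,[-2,0,0],0],[255,[-2,0,0],0],[255,[-2,0,0],0],[255,[-2,0,0],0],[255,[-2,0,0],0],[255,[-2,0,0],0],[255,[-2,0,0],0],[255,[-2,0,0],0],[255,[-2,0,0],0],[255,[-2,0,0],0],[255,[-2,0,0],0]]'
python3 -m creep '[[255,[-1,0,0],0],[255,[-1,0,0],0],[255,[-1,0,0],0],[255,[-1,0,0],0],[255,[-1,0,0],0],[255,[-1,0,0],0],[255,[-1,0,0],0],[255,[-1,0,0],0],[255,[-1,0,0],0],[255,[-1,0,0],0]]'
```

```text
clock: 12.63
ee_pos: [0.4938, 0.003, 0.0193]
tool_rot: [1.0, 0.009, -0.0, -0.0]
wrist_force: [2.1, -0.7, -2.3]
grip_width: 0.273
gripper_force: 58.9
clock: 13.47
ee_pos: [0.4839, 0.0028, 0.0193]
tool_rot: [1.0, 0.009, -0.0, -0.0]
wrist_force: [3.2, 0.1, -1.5]
grip_width: 0.271
gripper_force: 58.9
```

```bash
cat > chk.py <<'E'
import sys;from station import ctrl
s=ctrl.get_state();print(s["clock"],s["ee_pos"].round(4),s["wrist_force"].round(1));sys.exit(s["wrist_force"][0]>6.5)
E
python3 -m creep '[[255,[-1,0,0],0],[255,[-1,0,0],0],[255,[-1,0,0],0],[255,[-1,0,0],0]]' >/dev/null; python3 chk.py &&
python3 -m creep '[[255,[-1,0,0],0],[255,[-1,0,0],0],[255,[-1,0,0],0],[255,[-1,0,0],0]]' >/dev/null; python3 chk.py &&
python3 -m creep '[[255,[-1,0,0],0],[255,[-1,0,0],0],[255,[-1,0,0],0],[255,[-1,0,0],0]]' >/dev/null && python3 chk.py &&
python3 -m creep '[[255,[-1,0,0],0],[255,[-1,0,0],0],[255,[-1,0,0],0],[255,[-1,0,0],0]]' >/dev/null && python3 chk.py &&
python3 -m creep '[[255,[-1,0,0],0],[255,[-1,0,0],0],[255,[-1,0,0],0],[255,[-1,0,0],0]]' >/dev/null && python3 chk.py
```

```text
13.8 [0.4799 0.0027 0.0193] [ 2.9  0.4 -2.4]
13.8 [0.4799 0.0027 0.0193] [ 2.9  0.4 -2.4]False
False
```

```bash
sed -i 's/sys.exit(\(.*\))$/sys.exit(int(\1))/' chk.py
python3 -m creep '[[255,[-1,0,0],0],[255,[-1,0,0],0],[255,[-1,0,0],0],[255,[-1,0,0],0]]' >/dev/null && python3 chk.py &&
python3 -m creep '[[255,[-1,0,0],0],[255,[-1,0,0],0],[255,[-1,0,0],0],[255,[-1,0,0],0]]' >/dev/null && python3 chk.py &&
python3 -m creep '[[255,[-1,0,0],0],[255,[-1,0,0],0],[255,[-1,0,0],0],[255,[-1,0,0],0]]' >/dev/null && python3 chk.py &&
python3 -m creep '[[255,[-1,0,0],0],[255,[-1,0,0],0],[255,[-1,0,0],0],[255,[-1,0,0],0]]' >/dev/null && python3 chk.py &&
python3 -m creep '[[255,[-1,0,0],0],[255,[-1,0,0],0],[255,[-1,0,0],0],[255,[-1,0,0],0]]' >/dev/null && python3 chk.py &&
python3 -m creep '[[255,[-1,0,0],0],[255,[-1,0,0],0],[255,[-1,0,0],0],[255,[-1,0,0],0]]' >/dev/null && python3 chk.py
```

```text
14.1333 [0.4759 0.0026 0.0193] [ 2.4 -0.1 -1.8]
14.4667 [0.4725 0.0024 0.0195] [ 8.  -0.3 -3. ]
```

The force jumped to 8 N at about 72 mm of travel, so that is the stop. I'll press about 2 mm more and hold.

```bash
python3 -m creep '[[255,[-0.5,0,0],0],[255,[-0.5,0,0],0],[255,[0,0,0],0],[255,[0,0,0],0]]' ; python3 -m creep '[[255,[-0.5,0,0],0],[255,[-0.5,0,0],0],[255,[0,0,0],0],[255,[0,0,0],0],[255,[0,0,0],0],[255,[0,0,0],0]]'
```

```text
clock: 14.8
ee_pos: [0.4717, 0.0023, 0.0195]
tool_rot: [1.0, 0.009, 0.001, 0.0]
wrist_force: [6.9, -1.9, -3.3]
grip_width: 0.272
gripper_force: 58.9
clock: 15.3
ee_pos: [0.4709, 0.0022, 0.0195]
tool_rot: [1.0, 0.009, 0.001, 0.0]
wrist_force: [8.6, -1.5, -3.5]
grip_width: 0.27
gripper_force: 58.9
```

```bash
python3 -m creep '[[255,[-0.5,0,0],0],[255,[-0.5,0,0],0],[255,[-0.5,0,0],0],[255,[-0.5,0,0],0],[255,[0,0,0],0],[255,[0,0,0],0],[255,[0,0,0],0],[255,[0,0,0],0],[255,[0,0,0],0]]'
```

```text
clock: 16.05
ee_pos: [0.4693, 0.002, 0.0197]
tool_rot: [1.0, 0.009, 0.001, 0.0]
wrist_force: [11.3, -3.0, -4.2]
grip_width: 0.274
gripper_force: 58.9
```

Stop force is about 8 N beyond drag. Now I'll ease off.

```bash
python3 -m creep '[[255,[0.5,0,0],0],[255,[0.5,0,0],0],[255,[0.5,0,0],0],[255,[0.5,0,0],0],[255,[0.5,0,0],0],[255,[0.5,0,0],0],[255,[0,0,0],0],[255,[0,0,0],0]]'; python3 -m creep '[[255,[0.5,0,0],0],[255,[0.5,0,0],0],[255,[0.5,0,0],0],[255,[0.5,0,0],0],[255,[0,0,0],0],[255,[0,0,0],0]]'
```

```text
clock: 16.72
ee_pos: [0.4712, 0.0022, 0.0194]
tool_rot: [1.0, 0.009, 0.0, 0.0]
wrist_force: [4.9, -2.7, -1.9]
grip_width: 0.272
gripper_force: 59.2
clock: 17.22
ee_pos: [0.4728, 0.0026, 0.0192]
tool_rot: [1.0, 0.009, -0.0, -0.0]
wrist_force: [2.0, -1.5, -1.1]
grip_width: 0.273
gripper_force: 59.2
```

```bash
python3 -m creep '[[255,[0.5,0,0],0],[255,[0.5,0,0],0],[255,[0.5,0,0],0],[255,[0,0,0],0],[255,[0,0,0],0]]'; python3 -m creep '[[255,[0.5,0,0],0],[255,[0.5,0,0],0],[255,[0.5,0,0],0],[255,[0,0,0],0],[255,[0,0,0],0]]'
```

```text
clock: 17.63
ee_pos: [0.4744, 0.0027, 0.0192]
tool_rot: [1.0, 0.01, -0.0, -0.0]
wrist_force: [0.0, -0.4, -1.2]
grip_width: 0.267
gripper_force: 59.2
clock: 18.05
ee_pos: [0.476, 0.0026, 0.0193]
tool_rot: [1.0, 0.009, -0.0, -0.0]
wrist_force: [-0.3, 0.4, -2.3]
grip_width: 0.274
gripper_force: 59.2
```

It's free of load, with the prong near mid-ring. Now lifting straight up.

```bash
python3 -m creep '[[255,[0,0,-2],0],[255,[0,0,-2],0],[255,[0,0,-3],0],[255,[0,0,-3],0],[255,[0,0,-3],0],[255,[0,0,-3],0],[255,[0,0,-4],0],[255,[0,0,-5],0],[255,[0,0,-8],0],[255,[0,0,-10],0],[255,[0,0,-10],0],[255,[0,0,-10],0],[255,[0,0,-8],0],[255,[0,0,-4],0],[255,[0,0,0],0],[255,[0,0,0],0]]'
python3 -c "
from h import *
import cv2
go([.5074,-.2786,.0145],.0886)
a=cam('top')['pixels'][140:290,220:390,::-1];b=cam('side')['pixels'][130:260,240:410,::-1]
cv2.imwrite('pics/u.png',np.hstack([cv2.resize(a,(400,353),interpolation=2),cv2.copyMakeBorder(cv2.resize(b,(400,306),interpolation=2),0,47,0,0,0)]))"
```

```text
clock: 19.38
ee_pos: [0.476, 0.0026, 0.0943]
tool_rot: [1.0, 0.009, 0.0, -0.0]
wrist_force: [-0.3, -0.2, -1.8]
grip_width: 0.269
gripper_force: 59.2
t 19.3833 pos [0.476  0.0026 0.0943] yaw 0.0187 tilt [0.0002 0.    ] turn -0.0699 rem mm [ 26.1 281.7  79.9] F [-0.27 -0.24 -1.79] w 0.269 gf 59.2
```

View pics/u.png

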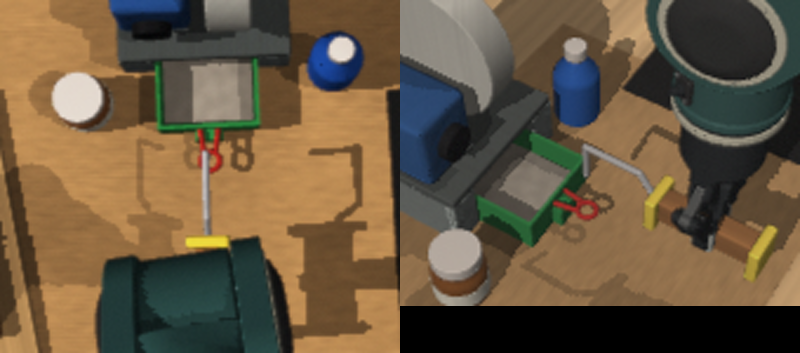

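The tray stays out flat, with its front wall at (208,127) and the ring at (210,160). The prong is above and clear, and the jar and bottle are unmoved. Now carrying the hook back over the mat.

```bash
python3 -m creep '[[255,[0,8,0],0],[255,[0,15,0],0],[255,[0,20,0],0],[255,[0,20,0],0],[255,[0,20,0],0],[255,[0,20,0],0],[255,[0,20,0],0],[255,[0,20,0],0],[255,[0,20,0],0],[255,[0,20,0],0],[255,[0,20,0],0],[255,[0,20,0],0],[255,[6,20,0],0],[255,[10,18,0],0],[255,[8,12,0],0],[255,[2,6,0],0],[255,[0,0,0],-0.035],[255,[0,0,0],-0.035],[255,[0,0,0],0],[255,[0,0,0],0]]'>/dev/null
python3 -c "
from h import *
go([.5074,-.2786,.0145],.0886)"
```

```text
t 21.15 pos [ 0.5068 -0.2757  0.0939] yaw 0.0878 tilt [-0.0007  0.0004] turn -0.0008 rem mm [ 0.4  2.9 79.4] F [ 0.48  0.21 -0.87] w 0.264 gf 59.3
```

```bash
python3 -m creep '[[255,[0,2,6],0],[255,[0,1,12],0],[255,[0,0,14],0],[255,[0,0,14],0],[255,[0,0,12],0],[255,[0,0,8],0],[255,[0,0,5],0],[255,[0,0,3],0],[255,[0,0,2],0],[255,[0,0,1],0],[255,[0,0,0],0],[255,[0,0,0],0],[255,[0,0,0],0]]'; python3 -m creep '[[255,[0,0,0.5],0],[255,[0,0,0.5],0],[255,[0,0,0.5],0],[255,[0,0,0.5],0],[255,[0,0,0],0],[255,[0,0,0],0]]'
```

```text
clock: 22.23
ee_pos: [0.5077, -0.2789, 0.0177]
tool_rot: [0.999, 0.044, 0.0, 0.0]
wrist_force: [-0.4, -0.1, -2.3]
grip_width: 0.268
gripper_force: 59.3
clock: 22.73
ee_pos: [0.5075, -0.2788, 0.0152]
tool_rot: [0.999, 0.044, -0.0, -0.0]
wrist_force: [0.1, -0.3, -2.2]
grip_width: 0.268
gripper_force: 59.3
```

```bash
python3 -m creep '[[255,[0,0,0.5],0],[255,[0,0,0.5],0],[255,[0,0,0],0],[255,[0,0,0],0]]'; python3 -m creep '[[255,[0,0,0.4],0],[255,[0,0,0.4],0],[255,[0,0,0],0],[255,[0,0,0],0]]'
```

```text
clock: 23.07
ee_pos: [0.5075, -0.2788, 0.0142]
tool_rot: [0.999, 0.044, -0.0, -0.0]
wrist_force: [0.7, -0.3, -1.6]
grip_width: 0.267
gripper_force: 59.3
clock: 23.4
ee_pos: [0.5075, -0.2789, 0.0136]
tool_rot: [0.999, 0.044, 0.0, 0.0]
wrist_force: [-2.4, 0.6, 1.5]
grip_width: 0.271
gripper_force: 59.7
```

Touchdown: the force rose by about 3 N. Opening the fingers, then lifting straight up.

```bash
python3 -m creep '[[180,[0,0,0],0],[170,[0,0,0],0],[140,[0,0,0],0],[100,[0,0,0],0],[50,[0,0,0],0],[0,[0,0,0],0],[0,[0,0,0],0],[0,[0,0,0],0],[0,[0,0,0],0],[0,[0,0,0],0],[0,[0,0,0],0],[0,[0,0,0],0]]'; python3 -m creep '[[0,[0,0,-4],0],[0,[0,0,-8],0],[0,[0,0,-12],0],[0,[0,0,-16],0],[0,[0,0,-20],0],[0,[0,0,-20],0],[0,[0,0,-20],0],[0,[0,0,-20],0],[0,[0,0,-20],0],[0,[-20,0,-10],0],[0,[-20,0,0],0],[0,[-20,0,0],0],[0,[-20,0,0],0],[0,[-10,0,0],0],[0,[0,0,0],0],[0,[0,0,0],0],[0,[0,0,0],0],[0,[0,0,0],0]]'
python3 -c "
from h import *
import cv2
f=cam('top')['pixels'][140:300,230:470,::-1]
cv2.imwrite('pics/z.png',cv2.resize(f,None,fx=3,fy=3,interpolation=2))"
```

```text
clock: 24.4
ee_pos: [0.5075, -0.2788, 0.0135]
tool_rot: [0.999, 0.044, -0.0, -0.0]
wrist_force: [0.2, -0.2, 0.8]
grip_width: 1.0
gripper_force: 0.0
clock: 25.9
ee_pos: [0.4188, -0.2865, 0.1636]
tool_rot: [0.999, 0.045, 0.0, -0.0]
wrist_force: [0.0, 0.2, -0.2]
grip_width: 1.002
gripper_force: 0.0
```

View pics/z.png

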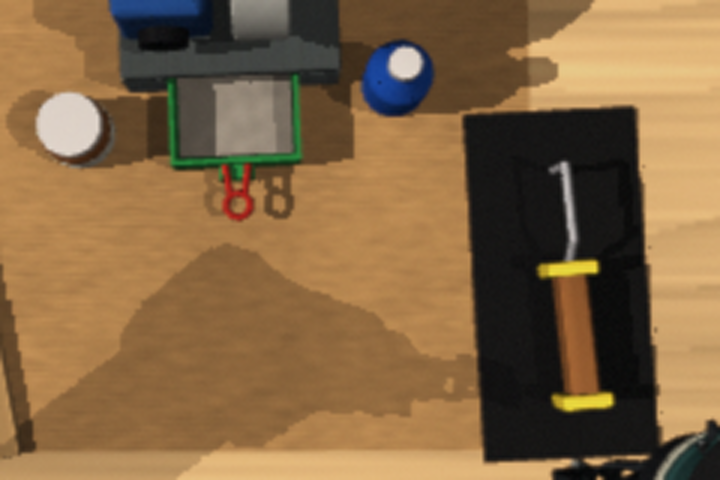

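The hook lies on the mat at the same place as before, from (560,165) to (582,400). The tray is out with its ring at (238,204), eye x about 0.62, within about 2 mm of the stop contact. The gripper is clear, so I'm handing in.

```bash
python3 -c "
from station import ctrl
print(ctrl.close_job())"
```

```text
the job is handed in; nothing more can be done
None
```

The job is handed in, but the hand-in returned no verdict: I drew the tray about 70 mm to the spring stop, pressed it with roughly 8 N beyond drag, unhooked it with the tray still out, and laid the hook back on its mat, taking about 26 s of the 72 s.

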